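# Hang the panel meter on the sloping stand

## Task

Hang the panel meter on the sloping display stand: pass the keyhole of its mounting plate over the screw head, lay the plate flat against the panel, and slide it down so that the screw sits home at the top of the slot, then let go. The screw has been clamped somewhere along the middle of the panel, so look or feel for it. Do not disturb the solder spool, the tape roll or the battery.

Things in the scene. Friction and masses are not known exactly. Their poses are not given: they have to be found in the camera images.
- meter (a point): Centre of the black panel meter body, a box 52 (x) by 62 (y) by 22 mm high, face bulging to 29 mm, fixed on the aluminium mounting plate; 15 mm above the plate's underside. x points along the plate to its keyhole end, z out through the meter's face. Starts lying on the desk, plate down. Take the meter across either pair of sides, fingertips just above the plate. The unit weighs 0.2 to 0.4 kg.
- keyhole (a point): Underside of the 4 mm thick, 70 mm wide mounting plate, axes as meter: centre of the keyhole's round opening, 20 mm across, 58 mm in +x from the meter's centre. The plate reaches from 89 mm behind this point to 29 mm beyond it. A 9 mm wide slot runs from the opening in +x and ends 18.5 mm from this point.
- slot_end (a point): Point on the underside of the plate, axes as meter, 16 mm in +x from keyhole and 74 mm from the meter's centre: where the screw's axis lies when the plate hangs home.
- panel: Smooth, slippery panel of the fixed stand, sloping 40 degrees from horizontal, 110 mm wide (y), 185 mm along the slope. Origin on its face, on the centre line, 140 mm from its lower edge. x points up the slope, z square out of the face, y across. Home, the plate lies flat on the face with its x along this x (keyhole end up). Left free here the plate slides down by its own weight.
- track (a point): Middle of the screw's track, 10.5 mm out of the panel's face (level with the top of the screw head), above the panel's origin, axes as panel. The screw stands square on the face at y = 0, clamped anywhere from 15 mm below to 15 mm above this point along the slope; where is not given. Shank 5 mm thick; head 12 mm across, its underside 6.5 mm off the face. It is firm under a gentle push.
- spool: Bystander: grey solder spool, 56 mm across, 38 mm high, standing on the desk; origin under its centre.
- tape: Bystander: roll of black tape, 62 mm across, 19 mm high, lying on the desk; origin under its centre.
- battery: Bystander: blue block battery, 26 x 49 x 17 mm, lying on the desk; origin under its centre.

How it is judged:
By the outcome, as a careful person would: the job done as asked, in the order asked, and still so for the second after the job is handed in, with the robot touching nothing.
It also fails if it takes over 42 s, if anything falls off the work surface, if the arm or the gripper's body presses on something with over 40 N, if the wrist force passes 120 N, or if a joint passes its speed limit or range.

## Robot

A 6-joint arm with a two-finger parallel gripper is mounted at the origin on a cart in front of the work surface, level with it; the furniture and walls round the work are solid. World frame = base frame: x ahead of the robot, y to its left, z up, the work surface at z = 0. Lengths are in m, angles in rad, forces in N, time in s.
With the tool pointing down it reaches from about 0.35 to 0.975 m from the base axis. Payload 4.9 kg.
Tool frame: the origin (TCP) lies between the finger pads; the fingertips stand 22 mm ahead of it and the grasp point (between the pads) lies 3 mm ahead of it; z points along the fingers, y is the line along which they close (so a half turn about z gives the same grasp; the last joint's range is limited). The gripper opens to 85 mm and grips with 20 to 120 N. Pads are 22 mm wide; open, the fingers measure 114 mm over their backs; the gripper's body (76 mm by 85 mm) begins 54 mm behind the grasp point. The pads swing forward as they close: fully open they stand 13 mm farther back than shut.
Start: joints at [-1.244, 0.053, 1.613, -0, 1.476, -0.119], TCP at [0.269, -0.564, 0.253] pointing down, gripper open.
Joint ranges: [-3.01, 3.01], [-1.01, 2.22], [0.06, 2.58], [-1.02, 4.17], [0.09, 2.62], [-3.14, 3.14]. Speed limits (rad/s): [2.57, 2.57, 3.14, 3.14, 3.14, 3.14].

## Interface

Orientations are given as a unit quaternion [w, x, y, z].
In Python, from plant import state, grab_frame, get_calibration, job_done, recognise, regions_of gives the robot as it stands.
- The arm moves only by the tool apply_moves, never from a script. Its argument "targets" is a list of rows, each an object with "translation": the shift along the tool's x, y, z normalised to -1 to 1, where 1 is 100 mm, a list of three; "twist": the turn about the tool's z normalised to -1 to 1, where 1 is 0.1 rad; "hand": the opening, from 0 (shut) to 1 (fully open). A call has 1 to 8 rows; each row shifts and turns the commanded pose from where the row before left it, along the tool's axes as they then stand; what a row does not reach is not made up. A row lasts 1/10 s, in which the tool goes at most 50 mm and 8.59 degrees, less where a joint would pass 70% of its speed; a pose out of reach is approached as far as the arm can. A call with a number of a shift or a turn outside -1 to 1 is refused whole. A call with a gripper value outside its range is refused whole. The fingers move at their own pace and stop on an object; the grip force is fixed at half the most. Time passes only in rows, so rows that do not move let the fingers close. It gives the time, the measured TCP pose, the force, the opening and the grip force at its end, in the units of the state.
- state(): the state, without advancing time (a new reading comes with each control period).
- grab_frame(name): name is "scene" or "side" or "wrist"; returns the picture (420x560x3 uint8, red, green, blue); there is no depth.
- get_calibration(name): a dict with "camera_matrix" (3x3 intrinsics, pixels), "D" ([k1, k2, p1, p2, k3] as OpenCV has them; the pictures are not rectified), "pose" (4x4, takes a point from camera to world coordinates). Camera axes: x right, y up, looking along -z (the intrinsics and any distortion apply to the point x, -y, -z); pixel columns grow to the right and rows downward; lengths in m; the calibration is good to about 2 mm. A picture is of the moment at which its call begins: read the wrist's pose just before it. get_calibration takes no time and is no camera call; for the wrist camera it gives the pose at the moment of the call.
- job_done(): hands the job in; it is judged then, once.
Trained networks look in the newest picture that a camera, given by its name, has taken for a name from the list of things; names that differ only in an ending like _2 or _b are one class to them, and where a whole thing is asked for, a point or a joint stands for the part that bears it (a point fixed in the world has none). Each returns a list of dicts, best first, with "score" (0 to 1); they miss things now and then, are a little off and sometimes report something else, mostly with a low value. They report only what shows in the picture. A call takes as long as a camera call.
- recognise(camera, query): "point" ([x, y, z] in m, in world coordinates, good to about 4 mm: the middle of the surface that is visible of it).
- regions_of(camera, query): "pixels" (420x560 bool, what is visible of it).
The state is a dict: "time": time; "joint_pos": joint angles; "joint_vel": joint speeds; "joint_efforts": joint torques, N m; "tool_pos": TCP position; "tool_rot": TCP orientation; "contact_force": force on the tool from outside, world axes, zero at the start; "ft_torque": the same for the moment, N m; "gripper_width": opening from 0.0 (shut) to 1.0 (fully open); "grasp_force": force on a finger pad.
Only numpy, scipy, OpenCV 4.12 (cv2) and the standard library are available. Lean on these libraries where they do the work, as an engineer would, in place of code of your own. Each camera call takes 0.05 s, during which the arm holds its last target. There are 200 camera calls.

## Working session

There is one attempt and no reset: what is moved stays moved. The work goes in short steps, Python scripts to look and compute and a tool call to move; the robot and the scene stay as the last step left them, time stands still between calls to the robot, and variables do not carry over. Pictures are saved under pics/ and viewed, at most 10 in all, crops included, and the job is handed in when it is done.

Besides the shell and the picture viewer there is one more tool, called after "Call:" as name([rows], argument=value, ...), one row to a line, values as JSON. apply_moves: Moves the arm, as the interface text tells. Its arguments: {"type":"object","properties":{"targets":{"type":"array"}},"required":["targets"]}

```bash
mkdir -p pics; ls; python3 - <<'E'
from plant import *
import cv2, numpy as np
print(state())
for c in ("scene","side"):
    f=grab_frame(c); cv2.imwrite(f"pics/{c}0.png",f[:,:,::-1])
    for q in ("meter","keyhole","panel","track","spool","tape","battery"):
        try: print(c,q,[(np.round(r["point"],3).tolist(),round(r["score"],2)) for r in recognise(c,q)][:3])
        except Exception as e: print(c,q,e)
    k=get_calibration(c); print(k)
E
```

```text
pics
{'time': 0.0, 'joint_pos': array([-1.24401924e+00,  5.33729982e-02,  1.61430782e+00, -6.88847257e-06,
        1.47597257e+00, -1.19008635e-01]), 'joint_vel': array([ 7.89016072e-05,  2.25423598e-03, -9.06111953e-04, -1.46799599e-03,
       -5.17420347e-04,  4.11461321e-05]), 'joint_efforts': array([ 7.69976687e-04, -3.93688095e+01, -3.70170450e+01, -1.45359104e-04,
        7.05546045e-03,  1.25467321e-05]), 'tool_pos': array([ 0.26928681, -0.56337293,  0.2520447 ]), 'tool_rot': array([-1.02445761e-03,  9.75261468e-01,  2.21052047e-01, -1.10256500e-04]), 'contact_force': array([ 0.92561855, -0.03679733,  0.00582537]), 'ft_torque': array([0.01546383, 0.01132683, 0.00612248]), 'grasp_force': 0.0, 'gripper_width': 1.001045085899242}
scene meter [([0.443, 0.231, 0.011], 0.97)]
scene keyhole [([0.442, 0.224, 0.01], 0.76)]
scene panel [([0.494, -0.328, 0.101], 0.62)]
scene track [([0.498, -0.329, 0.101], 0.72)]
scene spool [([0.44, 0.224, 0.011], 0.64), ([0.424, 0.012, 0.036], 0.54)]
scene tape []
scene battery [([0.423, 0.381, 0.014], 0.52)]
{'camera_matrix': array([[432.02266039,   0
[... 664 characters left out ...]
0.031], 0.81), ([0.516, -0.284, 0.092], 0.39)]
side tape [([0.42, -0.104, 0.016], 0.8), ([0.519, -0.286, 0.084], 0.68)]
side battery [([0.422, 0.383, 0.02], 0.68), ([0.443, 0.232, 0.002], 0.56)]
{'camera_matrix': array([[468.76363632,   0.        , 280.19953926],
       [  0.        , 468.76363632, 208.67019315],
       [  0.        ,   0.        ,   1.        ]]), 'D': array([-0.11199322,  0.        ,  0.        ,  0.        ,  0.        ]), 'pose': array([[-0.82914457,  0.2094336 , -0.51832119, -0.12989603],
       [-0.55901482, -0.30288648,  0.77185634,  0.96482816],
       [ 0.00466017,  0.92972972,  0.36821317,  0.56503222],
       [ 0.        ,  0.        ,  0.        ,  1.        ]])}
```

View pics/scene0.png

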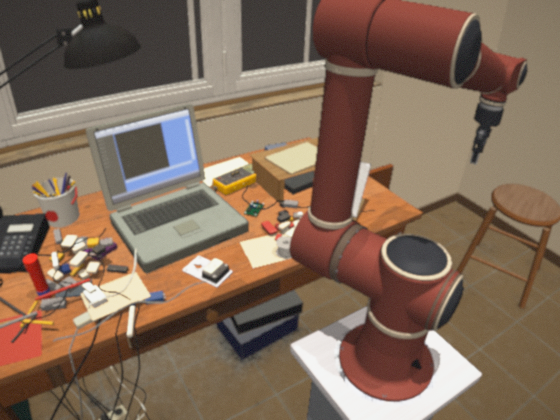

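View pics/side0.png

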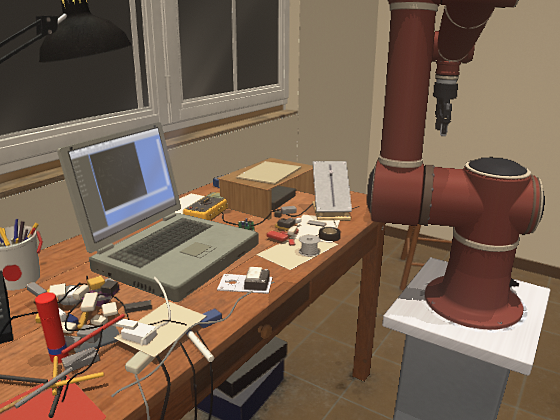

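Pictures: scene view has the arm hiding the stand, with the meter near (213,268). Side view shows the stand at (332,188) with a dark track up its middle, and the spool and tape at (310,245) and (330,234). I move the wrist camera over the stand.

Call:
apply_moves([
  {"translation":[0.35,-0.16,-0.08],"twist":0,"hand":1},
  {"translation":[0.35,-0.16,-0.08],"twist":0,"hand":1},
  {"translation":[0.35,-0.16,-0.08],"twist":0,"hand":1},
  {"translation":[0.35,-0.16,-0.08],"twist":0,"hand":1},
  {"translation":[0.35,-0.16,-0.08],"twist":0,"hand":1},
  {"translation":[0.35,-0.16,-0.08],"twist":0,"hand":1},
  {"translation":[0.35,-0.16,-0.08],"twist":0,"hand":1},
  {"translation":[0,0,0],"twist":0,"hand":1},
])

```text
time: 1.6
tool_pos: [0.4449, -0.3545, 0.3112]
tool_rot: [0.001, 0.975, 0.224, 0.001]
contact_force: [0.1, -0.8, 0.1]
gripper_width: 0.996
grasp_force: 0.0
```

```bash
python3 - <<'E'
from plant import *
import cv2, numpy as np
s=state();print(s["time"],s["tool_pos"],s["tool_rot"])
for c in ("wrist",):
    k=get_calibration(c); print(k)
    f=grab_frame(c); cv2.imwrite(f"pics/{c}1.png",f[:,:,::-1]); np.savez("w1.npz",f=f,K=k["camera_matrix"],D=k["D"],P=k["pose"])
    for q in ("panel","track","spool","tape"):
        print(c,q,[(np.round(r["point"],3).tolist(),round(r["score"],2)) for r in recognise(c,q)][:3])
E
```

```text
1.6 [ 0.44487498 -0.35454623  0.31119571] [8.92931487e-04 9.74670780e-01 2.23638696e-01 1.34433667e-03]
{'camera_matrix': array([[293.48519171,   0.        , 275.06676711],
       [  0.        , 293.48519171, 213.58547408],
       [  0.        ,   0.        ,   1.        ]]), 'D': array([-0.06508215,  0.        ,  0.        ,  0.        ,  0.        ]), 'pose': array([[ 0.43576148,  0.8584707 ,  0.27044408,  0.51325092],
       [-0.90005813,  0.41472127,  0.13379697, -0.32009997],
       [ 0.00270186, -0.30171896,  0.95339308,  0.43217502],
       [ 0.        ,  0.        ,  0.        ,  1.        ]])}
wrist panel [([0.533, -0.306, 0.107], 0.59)]
wrist track [([0.53, -0.308, 0.109], 0.72)]
wrist spool [([0.434, -0.012, 0.037], 0.65)]
wrist tape [([0.428, -0.117, 0.021], 0.67)]
```

View pics/wrist1.png

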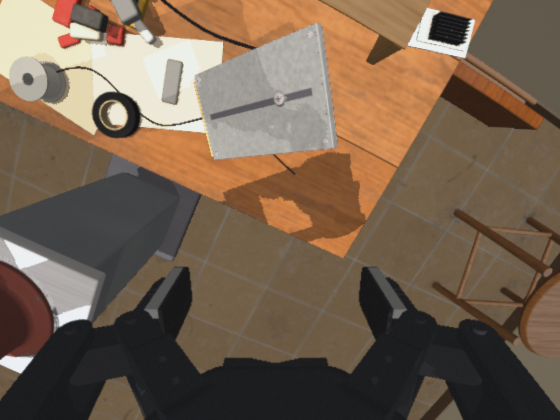

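The wrist picture shows the panel with corners at about (320,25), (335,149), (214,160) and (195,76). The upper edge is at right and the screw head at (279,99). I zoom in for exact corners.

```bash
python3 - <<'E'
import cv2,numpy as np
f=np.load("w1.npz")["f"]
cv2.imwrite("pics/crop1.png",cv2.resize(f[10:160+10,180:350,::-1],None,fx=4,fy=3.75,interpolation=cv2.INTER_CUBIC) if 0 else cv2.resize(f[15:165,180:350,::-1],None,fx=4,fy=4,interpolation=cv2.INTER_CUBIC))
E
```

```text
(no output)
```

View pics/crop1.png

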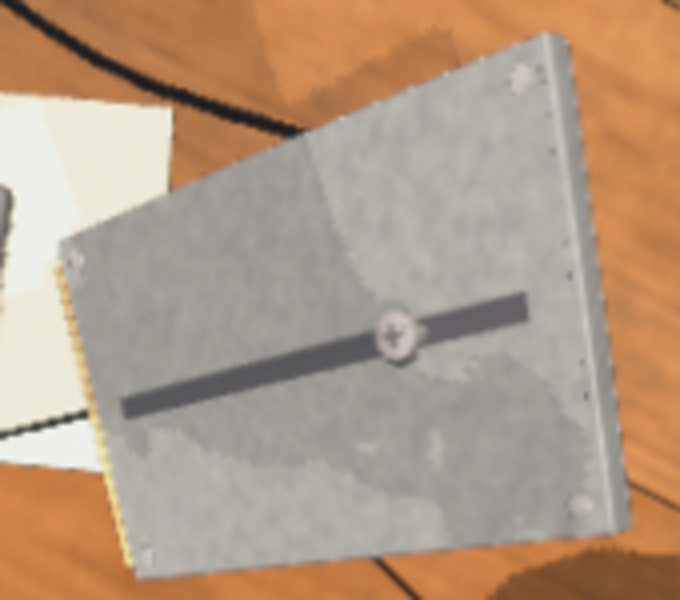

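```bash
cat > h.py <<'E'
import numpy as np, cv2
from scipy.optimize import least_squares
from scipy.spatial.transform import Rotation as R
def proj(X,K,D,P):
    T=np.linalg.inv(P); c=np.atleast_2d(X)@T[:3,:3].T+T[:3,3]; c=c*[1,-1,-1]
    return cv2.projectPoints(c,np.zeros(3),np.zeros(3),K,D)[0].reshape(-1,2)
def ray(px,K,D,P):
    u=cv2.undistortPoints(np.array([[px]],float),K,D)[0,0]
    d=P[:3,:3]@np.array([u[0],-u[1],-1]); return P[:3,3],d/np.linalg.norm(d)
def panelR(yaw): # yaw = heading of uphill horizontal direction
    return (R.from_euler('z',yaw)*R.from_euler('y',-np.deg2rad(40))).as_matrix()
E
python3 - <<'E'
from h import *
w=np.load("w1.npz");K,D,P=w["K"],w["D"],w["P"]
px=np.array([[316.1,23.4],[332.6,147.6],[213.9,158.9],[195.1,75.1]])
C=np.array([[45,55,0],[45,-55,0],[-140,-55,0],[-140,55,0]])/1000.
f=lambda p:(proj(C@panelR(p[3]).T+p[:3],K,D,P)-px).ravel()
r=least_squares(f,[.53,-.31,.1,-1.3]);print(r.x,f(r.x).round(1))
p=r.x;Rm=panelR(p[3]);o,d=ray([278.6,98.1],K,D,P)
n=Rm[:,2];t=((p[:3]+n*.0105-o)@n)/(d@n);X=o+t*d;print("screw top",X,"in panel",Rm.T@(X-p[:3]))
print(proj(p[:3]+Rm@np.array([0,0,.0105]),K,D,P),"uphill",Rm[:,0],"lower edge z",(p[:3]+Rm@C[2])[2])
E
```

```text
[ 0.54006015 -0.32134412  0.11434251 -0.94067687] [ 0.1  0.1 -0.   0.   0.4 -0.  -0.4 -0.2]
screw top [ 0.53534216 -0.31425821  0.12091261] in panel [-0.00229214  0.00036338  0.0105    ]
[[280.42486937  98.03663478]] uphill [ 0.451385   -0.61893107  0.64278761] lower edge z 0.024352240501298167
```

The corner fit is good to 0.4 px. The screw lies 2.3 mm below the panel origin and 0.4 mm off the centre line, which fits its track. Next I look at the meter.

Call:
apply_moves([
  {"translation":[0.16,-0.44,0],"twist":0,"hand":1},
  {"translation":[0.16,-0.44,0],"twist":0,"hand":1},
  {"translation":[0.16,-0.44,0],"twist":0,"hand":1},
  {"translation":[0.16,-0.44,0],"twist":0,"hand":1},
  {"translation":[0.16,-0.44,0],"twist":0,"hand":1},
  {"translation":[0.16,-0.44,0],"twist":0,"hand":1},
  {"translation":[0.16,-0.44,0],"twist":0,"hand":1},
  {"translation":[0.16,-0.44,0],"twist":0,"hand":1},
])

```text
time: 2.65
tool_pos: [0.4053, 0.0162, 0.3091]
tool_rot: [0.0, 0.976, 0.22, 0.0]
contact_force: [1.3, 0.3, -1.0]
gripper_width: 1.002
grasp_force: 0.0
```

Call:
apply_moves([
  {"translation":[0.16,-0.44,0],"twist":0,"hand":1},
  {"translation":[0.16,-0.44,0],"twist":0,"hand":1},
  {"translation":[0.16,-0.44,0],"twist":0,"hand":1},
  {"translation":[0.16,-0.44,0],"twist":0,"hand":1},
  {"translation":[0,0,0],"twist":0,"hand":1},
])

```text
time: 3.15
tool_pos: [0.3868, 0.2054, 0.3088]
tool_rot: [-0.001, 0.975, 0.224, -0.001]
contact_force: [0.4, 0.1, 0.2]
gripper_width: 0.999
grasp_force: 0.0
```

```bash
python3 - <<'E'
from plant import *
import cv2, numpy as np
s=state();print(s["time"],s["tool_pos"],s["tool_rot"],s["joint_pos"])
c="wrist"
k=get_calibration(c)
f=grab_frame(c); np.savez("w2.npz",f=f,K=k["camera_matrix"],D=k["D"],P=k["pose"])
for q in ("meter","keyhole","battery"):
    print(c,q,[(np.round(r["point"],3).tolist(),round(r["score"],2)) for r in recognise(c,q)][:3])
m=[r for r in regions_of(c,"meter")][:1]
if m:
    ys,xs=np.where(m[0]["pixels"]); print(xs.min(),xs.max(),ys.min(),ys.max())
    cx,cy=int(xs.mean()),int(ys.mean())
    x0=max(0,min(cx-90,560-180));y0=max(0,min(cy-70,420-140))
    print("crop",x0,y0); cv2.imwrite("pics/crop2.png",cv2.resize(f[y0:y0+140,x0:x0+180,::-1],None,fx=4,fy=4,interpolation=cv2.INTER_CUBIC))
cv2.imwrite("pics/wrist2.png",f[:,:,::-1])
E
```

```text
3.15 [0.38678207 0.20541572 0.30884445] [-7.32064422e-04  9.74578322e-01  2.24045247e-01 -5.35193783e-04] [ 3.17031549e-01 -4.43470542e-01  1.95077492e+00  1.55863876e-03
  1.63522100e+00  1.43600077e+00]
wrist meter [([0.471, 0.22, 0.003], 0.67)]
wrist keyhole [([0.469, 0.223, 0.002], 0.68), ([0.476, -0.245, 0.034], 0.18)]
wrist battery [([0.436, 0.376, 0.015], 0.94)]
263 315 73 163
crop 198 48
```

View pics/crop2.png

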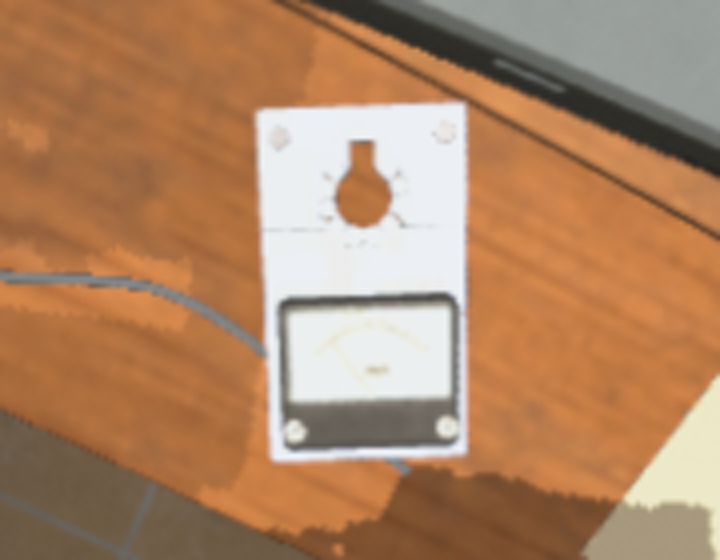

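The crop shows the plate nose-up in the picture, corners at about (257,111), (466,102), (466,455) and (272,460), keyhole at (363,197), meter below. I fit its pose.

```bash
python3 - <<'E'
from h import *
w=np.load("w2.npz");K,D,P=w["K"],w["D"],w["P"]
px=np.array([[257,111],[466,102],[466,455],[272,460],[363,197]])/4+[198-.375,48-.375]
C=np.array([[87,35,0],[87,-35,0],[-31,-35,0],[-31,35,0],[58,0,0]])/1000.
def f(p): return (proj(C@R.from_euler('z',p[2]).as_matrix().T+[p[0],p[1],p[3] if len(p)>3 else .004],K,D,P)-px).ravel()
for g in ([.45,.22,.45],[.45,.22,.45,.004]):
    r=least_squares(f,g);print(r.x,f(r.x).round(1))
r=least_squares(f,[.45,.22,.45]).x
from plant import state
s=state();q=s["tool_rot"];Rt=R.from_quat(np.r_[q[1:],q[0]]).as_matrix();print("tool heading",np.arctan2(Rt[1,0],Rt[0,0]))
print("delta to meter in tool",Rt.T@(np.array([r[0],r[1],0])-s["tool_pos"]))
E
```

```text
[0.44009765 0.21011127 0.48692468] [-0.  -0.3 -0.1  0.2 -0.  -0.1  0.   0.3  0.1 -0. ]
[0.44011065 0.21010494 0.48692067 0.0037319 ] [-0.  -0.2 -0.1  0.2 -0.  -0.2  0.1  0.2  0.1 -0. ]
tool heading 0.4429732499373293
delta to meter in tool [0.05098895 0.01349974 0.30908899]
```

Call:
apply_moves([
  {"translation":[0.26,0.07,0.2],"twist":0,"hand":1},
  {"translation":[0.25,0.065,0.3],"twist":0,"hand":1},
  {"translation":[0,0,0.4],"twist":-0.44,"hand":1},
  {"translation":[0,0,0.45],"twist":0,"hand":1},
  {"translation":[0,0,0.45],"twist":0,"hand":1},
  {"translation":[0,0,0.45],"twist":0,"hand":1},
  {"translation":[0,0,0.2],"twist":0,"hand":1},
  {"translation":[0,0,0],"twist":0,"hand":1},
])

```text
time: 4.2
tool_pos: [0.4371, 0.2092, 0.0603]
tool_rot: [0.0, 0.971, 0.241, -0.004]
contact_force: [0.4, -0.2, -0.0]
gripper_width: 0.998
grasp_force: 0.0
```

```bash
python3 - <<'E'
from plant import *
from h import *
s=state();q=s["tool_rot"];Rt=R.from_quat(np.r_[q[1:],q[0]]).as_matrix();print("heading",np.arctan2(Rt[1,0],Rt[0,0]),s["tool_pos"])
print("delta",Rt.T@(np.array([.4401,.2101,.026])-s["tool_pos"]))
f=grab_frame("wrist"); cv2.imwrite("pics/wrist3.png",f[:,:,::-1])
E
```

```text
heading 0.4865240758558769 [0.4371158  0.20915969 0.0603186 ]
delta [0.00336012 0.00061401 0.03429123]
```

View pics/wrist3.png

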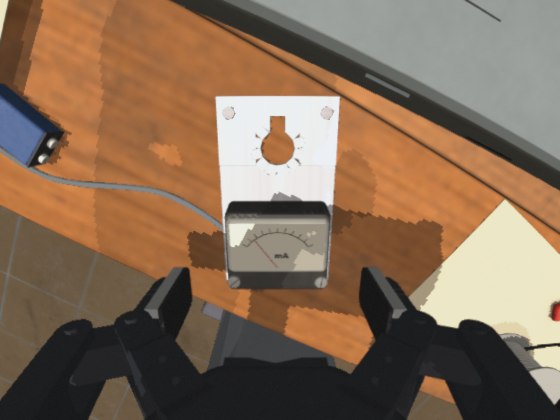

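The meter lies centred between the fingers (body 225–330, fingers 188–362), with the battery well clear at (25,125). I go down and grip.

Call:
apply_moves([
  {"translation":[0.03,0.005,0.2],"twist":0,"hand":1},
  {"translation":[0,0,0.14],"twist":0,"hand":1},
  {"translation":[0,0,0],"twist":0,"hand":1},
  {"translation":[0,0,0],"twist":0,"hand":0.5},
  {"translation":[0,0,0],"twist":0,"hand":0.4},
  {"translation":[0,0,0],"twist":0,"hand":0.4},
  {"translation":[0,0,0],"twist":0,"hand":0.4},
  {"translation":[0,0,0],"twist":0,"hand":0.4},
])

```text
time: 5.05
tool_pos: [0.4439, 0.2131, 0.0321]
tool_rot: [0.0, 0.97, 0.243, 0.001]
contact_force: [-0.4, -0.6, 6.6]
gripper_width: 0.705
grasp_force: 66.9
```

```bash
python3 - <<'E'
from plant import *
from h import *
k=get_calibration("wrist");f=grab_frame("wrist"); cv2.imwrite("pics/wrist4.png",f[:,:,::-1]);np.savez("w4.npz",f=f,K=k["camera_matrix"],D=k["D"],P=k["pose"])
s=state();print(s["time"],s["tool_pos"],s["contact_force"],s["ft_torque"])
f=grab_frame("side");k=get_calibration("side");u=proj([.44,.21,.03],k["camera_matrix"],k["D"],k["pose"])[0].astype(int);print(u)
cv2.imwrite("pics/side4.png",cv2.resize(f[u[1]-50:u[1]+40,u[0]-55:u[0]+55,::-1],None,fx=6,fy=6,interpolation=cv2.INTER_CUBIC))
E
```

```text
5.1 [0.44391242 0.21309939 0.03211377] [ 0.27718746 -1.30317759  6.36292651] [-0.24746273  0.04913631 -0.00334765]
[257 273]
```

View pics/side4.png

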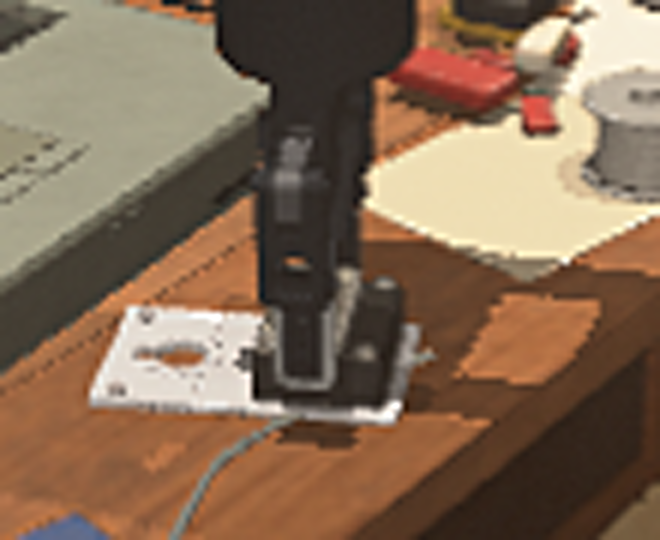

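The side crop shows the finger pad ending about 6 mm above the plate, on the meter's side, so the grip is good. I lift, carry it to the stand and then turn. The gripper cannot tilt, so pressing the nose on the panel must pitch the plate in the grip.

Call:
apply_moves([
  {"translation":[0,0,-0.3],"twist":0,"hand":0.4},
  {"translation":[0,0,-0.45],"twist":0,"hand":0.4},
  {"translation":[0,0,-0.45],"twist":0,"hand":0.4},
  {"translation":[0,0,-0.45],"twist":0,"hand":0.4},
  {"translation":[0,0,-0.35],"twist":0,"hand":0.4},
  {"translation":[-0.16,0.38,0],"twist":0,"hand":0.4},
  {"translation":[-0.16,0.38,0],"twist":0,"hand":0.4},
  {"translation":[-0.16,0.38,0],"twist":0,"hand":0.4},
])

```text
time: 5.95
tool_pos: [0.4532, 0.0887, 0.2301]
tool_rot: [-0.0, 0.97, 0.243, -0.0]
contact_force: [1.1, -0.2, -2.5]
gripper_width: 0.705
grasp_force: 66.7
```

Call:
apply_moves([
  {"translation":[-0.16,0.38,0],"twist":0,"hand":0.4},
  {"translation":[-0.16,0.38,0],"twist":0,"hand":0.4},
  {"translation":[-0.16,0.38,0],"twist":0,"hand":0.4},
  {"translation":[-0.16,0.38,0],"twist":0,"hand":0.4},
  {"translation":[-0.16,0.38,0],"twist":0,"hand":0.4},
  {"translation":[-0.16,0.38,0],"twist":0,"hand":0.4},
  {"translation":[-0.16,0.38,0],"twist":0,"hand":0.4},
  {"translation":[-0.17,0.37,0],"twist":0,"hand":0.4},
])

```text
time: 6.75
tool_pos: [0.482, -0.2398, 0.2295]
tool_rot: [-0.001, 0.97, 0.242, -0.0]
contact_force: [0.6, 0.7, -2.7]
gripper_width: 0.705
grasp_force: 66.7
```

Call:
apply_moves([
  {"translation":[0,0,0],"twist":1,"hand":0.4},
  {"translation":[0,0,0],"twist":1,"hand":0.4},
  {"translation":[0,0,0],"twist":1,"hand":0.4},
  {"translation":[0,0,0],"twist":1,"hand":0.4},
  {"translation":[0,0,0],"twist":1,"hand":0.4},
  {"translation":[0,0,0],"twist":1,"hand":0.4},
  {"translation":[0,0,0],"twist":1,"hand":0.4},
])

```text
time: 7.45
tool_pos: [0.482, -0.238, 0.2293]
tool_rot: [-0.001, 0.994, -0.107, -0.001]
contact_force: [-0.2, -0.8, -3.3]
gripper_width: 0.704
grasp_force: 66.8
```

Call:
apply_moves([
  {"translation":[0,0,0],"twist":1,"hand":0.4},
  {"translation":[0,0,0],"twist":1,"hand":0.4},
  {"translation":[0,0,0],"twist":1,"hand":0.4},
  {"translation":[0,0,0],"twist":1,"hand":0.4},
  {"translation":[0,0,0],"twist":1,"hand":0.4},
  {"translation":[0,0,0],"twist":1,"hand":0.4},
  {"translation":[0,0,0],"twist":1,"hand":0.4},
  {"translation":[0,0,0],"twist":0.28,"hand":0.4},
])

```text
time: 8.25
tool_pos: [0.4821, -0.238, 0.2294]
tool_rot: [-0.0, 0.892, -0.453, -0.001]
contact_force: [-0.2, -1.2, -2.3]
gripper_width: 0.709
grasp_force: 66.8
```

```bash
cat >> h.py <<'E'
PO=np.array([.54006,-.32134,.11434]);PY=-.94068
def rel():
    from plant import state
    s=state();q=s["tool_rot"];Rt=R.from_quat(np.r_[q[1:],q[0]]).as_matrix()
    d=R.from_euler('z',-PY).as_matrix()@(s["tool_pos"]-PO)*1000
    print("t",s["time"],"heading-PY",round(np.arctan2(Rt[1,0],Rt[0,0])-PY,4),"tilt",Rt[:,2].round(3),"TCP rel h,lat,z mm",d.round(1),"F",s["contact_force"].round(1),"w",round(s["gripper_width"],3),"q",s["joint_pos"].round(2))
E
python3 - <<'E'
from h import *
from plant import *
rel()
k=get_calibration("wrist");f=grab_frame("wrist"); cv2.imwrite("pics/wrist5.png",f[:,:,::-1]);np.savez("w5.npz",f=f,K=k["camera_matrix"],D=k["D"],P=k["pose"])
rel()
E
```

```text
t 8.25 heading-PY 0.0013 tilt [-0.001  0.001 -1.   ] TCP rel h,lat,z mm [-101.5    2.2  115.1] F [-0.2 -1.2 -2.3] w 0.709 q [-0.6  -0.14  1.84  0.    1.44  1.91]
t 8.3 heading-PY 0.0019 tilt [-0.001  0.001 -1.   ] TCP rel h,lat,z mm [-101.4    2.3  115.3] F [-1.2 -0.6 -2.6] w 0.705 q [-0.6  -0.14  1.84  0.    1.44  1.91]
```

View pics/wrist5.png

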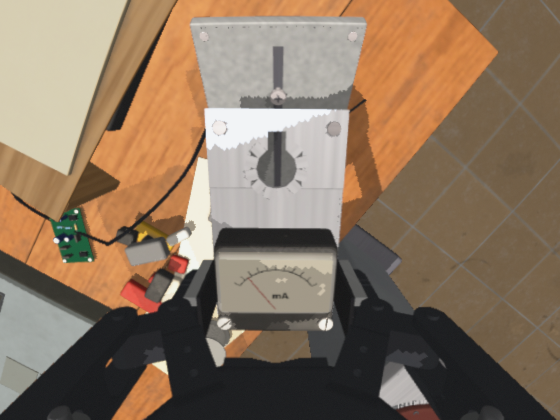

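The picture shows the plate held level, nose at rows 109–111, keyhole at (277,168). The stand is straight ahead with the screw at (278,96). I work out the in-hand pose.

```bash
python3 - <<'E'
from h import *
w=np.load("w5.npz");K,D,P=w["K"],w["D"],w["P"]
Rp=panelR(PY)
for px in ([278,96.5],):
    o,d=ray(px,K,D,P);n=Rp[:,2];t=((PO+n*.0105-o)@n)/(d@n);print("screw panel",Rp.T@(o+t*d-PO))
px=np.array([[206,109],[350,110.5],[276.5,168]])
C=np.array([[87,35,4],[87,-35,4],[58,0,4]])/1000.
T=PO+R.from_euler('z',PY).as_matrix()@np.array([-.1014,.0023,.1153])
M=lambda p:(R.from_euler('z',PY)*R.from_euler('zy',[p[3],-p[4]])).as_matrix()
f=lambda p:np.r_[(proj((C-[.0048,0,.032])@M(p).T+T+M(p)@np.array(p[:3]),K,D,P)-px).ravel(),np.array(p[2:5])*[200,20,20]]
r=least_squares(f,[0,0,0,0,0]);print("inhand dx dy dz yaw pitch",r.x.round(4),f(r.x).round(1))
C=np.array([[45,55,0],[45,-55,0]])/1000.
print("upper corners predicted",proj(C@Rp.T+PO,K,D,P),"seen ~(193,20),(365,22)")
E
```

```text
screw panel [-0.00135515 -0.00062046  0.0105    ]
inhand dx dy dz yaw pitch [-0.0001 -0.0013 -0.0014 -0.0104  0.0001] [-0.1 -0.4 -0.4 -0.1  0.5  0.5 -0.3 -0.2  0. ]
upper corners predicted [[190.50097022  24.60184555]
 [364.55302402  24.9696239 ]] seen ~(193,20),(365,22)
```

Call:
apply_moves([
  {"translation":[0,0,0.3],"twist":0,"hand":0.4},
  {"translation":[0,0,0.3],"twist":0,"hand":0.4},
  {"translation":[0,0,0.2],"twist":0,"hand":0.4},
  {"translation":[0,0,0.1],"twist":0,"hand":0.4},
  {"translation":[0,0,0.05],"twist":0,"hand":0.4},
  {"translation":[0,0,0.05],"twist":0,"hand":0.4},
  {"translation":[0,0,0.05],"twist":0,"hand":0.4},
])

```text
time: 9.0
tool_pos: [0.4815, -0.2367, 0.1266]
tool_rot: [-0.001, 0.892, -0.452, -0.003]
contact_force: [-9.6, 11.0, 6.5]
gripper_width: 0.706
grasp_force: 68.6
```

Call:
apply_moves([
  {"translation":[0.005,0,0.05],"twist":0,"hand":0.4},
  {"translation":[0.005,0,0.05],"twist":0,"hand":0.4},
])

```text
time: 9.2
tool_pos: [0.4828, -0.2377, 0.1167]
tool_rot: [-0.001, 0.892, -0.452, -0.002]
contact_force: [-7.6, 9.5, 5.9]
gripper_width: 0.704
grasp_force: 69.5
```

```bash
python3 -c "
from h import *
rel()"
```

```text
t 9.2 heading-PY 0.0037 tilt [-0.002  0.004 -1.   ] TCP rel h,lat,z mm [-101.3    3.     2.4] F [-7.6  9.5  5.9] w 0.704 q [-0.6  -0.03  1.93  0.    1.24  1.91]
```

Force is steady and low, so the plate is pivoting in the grip as planned.

Call:
apply_moves([
  {"translation":[0.01,0,0.05],"twist":0,"hand":0.4},
  {"translation":[0.01,0,0.05],"twist":0,"hand":0.4},
  {"translation":[0.01,0,0.05],"twist":0,"hand":0.4},
  {"translation":[0.01,0,0.05],"twist":0,"hand":0.4},
  {"translation":[0.01,0,0.05],"twist":0,"hand":0.4},
])

```text
time: 9.7
tool_pos: [0.4872, -0.2431, 0.0924]
tool_rot: [-0.0, 0.892, -0.451, 0.001]
contact_force: [-2.4, 5.1, 4.3]
gripper_width: 0.704
grasp_force: 70.0
```

Call:
apply_moves([
  {"translation":[0.01,0,0.04],"twist":0,"hand":0.4},
  {"translation":[0.01,0,0.04],"twist":0,"hand":0.4},
  {"translation":[0,0,0.04],"twist":0,"hand":0.4},
])

```text
time: 10.0
tool_pos: [0.4889, -0.2453, 0.0832]
tool_rot: [-0.0, 0.892, -0.451, 0.001]
contact_force: [-17.8, 14.7, 37.2]
gripper_width: 0.705
grasp_force: 73.4
```

```bash
python3 -c "
from h import *
rel()"
```

```text
t 10.0 heading-PY 0.0039 tilt [ 0.001 -0.    -1.   ] TCP rel h,lat,z mm [-91.6   3.5 -31.1] F [-17.8  14.7  37.2] w 0.705 q [-0.6   0.04  1.93  0.    1.17  1.91]
```

Force rose to about 43 N before my predicted depth, so I look: wrist, side and scene views in one picture.

```bash
cat >> h.py <<'E'
def compo(name,t):
    from plant import grab_frame,get_calibration
    k=get_calibration("wrist");f=grab_frame("wrist");np.savez(name+".npz",f=f,K=k["camera_matrix"],D=k["D"],P=k["pose"])
    im=np.zeros((600,800,3),np.uint8); y0=0
    a=f[0:300,150:410]; im[:600,:520]=cv2.resize(a,(520,600),interpolation=cv2.INTER_CUBIC)
    for i,c in enumerate(("side","scene")):
        k=get_calibration(c);f=grab_frame(c);u=proj(t,k["camera_matrix"],k["D"],k["pose"])[0].astype(int)
        y=min(max(u[1]-35,0),345);x=min(max(u[0]-35,0),490)
        im[300*i:300*i+300,520:800]=cv2.resize(f[y:y+75,x:x+70],(280,300),interpolation=cv2.INTER_CUBIC); print(c,x,y)
    cv2.imwrite("pics/"+name+".png",im[:,:,::-1])
E
python3 -c "
from h import *
compo('c6',[.50,-.26,.09])"
```

```text
side 297 153
scene 308 155
```

View pics/c6.png

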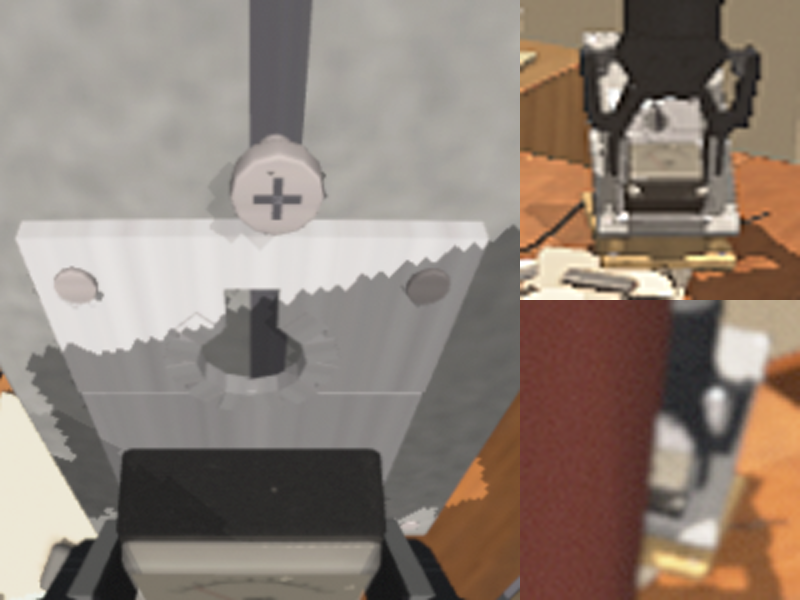

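The plate's nose has just reached the screw head at crop pixel (277,195), with the nose edge at rows 222–240 and keyhole at (251,352). I fit the plate pose in the panel frame.

```bash
cat >> h.py <<'E'
MC=np.array([[87,35,4],[87,-35,4],[87,35,0],[87,-35,0],[58,0,4],[26,26,26],[26,-26,26]])/1000.
def fitplate(name,px,idx,pitch0=0.,lift=0.):
    w=np.load(name+".npz");K,D,P=w["K"],w["D"],w["P"];Rp=panelR(PY);C=MC[idx]
    M=lambda p:(R.from_matrix(Rp)*R.from_euler('zy',[p[3],-p[4]])).as_matrix()
    f=lambda p:(proj(C@M(p).T+PO+Rp@np.array(p[:3]),K,D,P)-px).ravel()
    r=least_squares(f,[-.09,0,lift,0,pitch0]).x
    nose=np.array(r[:3])+Rp.T@M(r)@[.087,0,0]; kh=np.array(r[:3])+Rp.T@M(r)@[.058,0,0]
    print("centre",(r[:3]*1000).round(1),"yaw,pitch deg rel panel",np.degrees(r[3:]).round(1),"nose",(nose*1000).round(1),"keyhole",(kh*1000).round(1)); print(f(r).round(1))
    return r
def onpanel(name,px,h):
    w=np.load(name+".npz");Rp=panelR(PY);o,d=ray(px,w["K"],w["D"],w["P"]);n=Rp[:,2];t=((PO+n*h-o)@n)/(d@n);return (Rp.T@(o+t*d-PO)*1000).round(1)
E
python3 - <<'E'
from h import *
px=np.array([[15,240],[488,240],[20,222],[486,222],[251,352]])/2+[150-.25,-.25]
fitplate("c6",px,[0,1,2,3,4],-.1)
fitplate("c6",px[[0,1,4]],[0,1,4],-.1)
print("screw",onpanel("c6",[277/2+149.7,196/2],.0105))
E
```

```text
centre [-97.    2.3  -2.2] yaw,pitch deg rel panel [0.3 5.1] nose [-10.3   2.7   5.5] keyhole [-39.2   2.6   3. ]
[-0.1  0.3  0.7  0.4  0.  -0.4 -0.9 -0.3  0.4  0.1]
centre [-97.2   2.4  -2. ] yaw,pitch deg rel panel [0.3 4.7] nose [-10.5   2.8   5.2] keyhole [-39.4   2.7   2.8]
[-0.1 -0.  -0.1  0.   0.2  0. ]
screw [-2.8 -0.6 10.5]
```

The plate sits at roughly 45°, tilted slightly past the panel's slope, with its nose against the head. I lift 24 mm square off the face, go 37 mm up the slope and 3 mm across, which should put the keyhole above the head.

Call:
apply_moves([
  {"translation":[-0.05,0,-0.06],"twist":0,"hand":0.4},
  {"translation":[-0.05,0.01,-0.06],"twist":0,"hand":0.4},
  {"translation":[-0.054,0.02,-0.064],"twist":0,"hand":0.4},
  {"translation":[0.07,0,-0.06],"twist":0,"hand":0.4},
  {"translation":[0.07,0,-0.06],"twist":0,"hand":0.4},
  {"translation":[0.07,0,-0.06],"twist":0,"hand":0.4},
  {"translation":[0.07,0,-0.056],"twist":0,"hand":0.4},
  {"translation":[0,0,0],"twist":0,"hand":0.4},
])

```text
time: 10.95
tool_pos: [0.4936, -0.2584, 0.1217]
tool_rot: [0.0, 0.892, -0.452, 0.001]
contact_force: [-0.4, 0.3, -2.6]
gripper_width: 0.706
grasp_force: 68.2
```

```bash
python3 - <<'E'
from h import *
from plant import *
rel()
k=get_calibration("wrist");f=grab_frame("wrist");np.savez("c7.npz",f=f,K=k["camera_matrix"],D=k["D"],P=k["pose"])
rel()
w=np.load("c6.npz");g0=cv2.cvtColor(w["f"],cv2.COLOR_RGB2GRAY);g1=cv2.cvtColor(f,cv2.COLOR_RGB2GRAY)
# plate is rigid to the camera: track its features from c6 to see in-hand motion
for n,(x,y) in dict(TL=(188,143),TR=(363,143),KH=(275,176),body=(212,228),bodyR=(340,228)).items():
    t=g0[y-14:y+15,x-14:x+15];r=cv2.matchTemplate(g1[y-30:y+31,x-30:x+31],t,cv2.TM_CCOEFF_NORMED);_,m,_,l=cv2.minMaxLoc(r);print(n,l[0]-16,l[1]-16,round(m,2))
cv2.imwrite("pics/c7.png",cv2.resize(f[60:240,150:410,::-1],None,fx=3,fy=3,interpolation=cv2.INTER_CUBIC))
E
```

```text
t 10.95 heading-PY 0.0018 tilt [ 0.002 -0.002 -1.   ] TCP rel h,lat,z mm [-78.2  -0.5   7.4] F [-0.4  0.3 -2.6] w 0.706 q [-0.62  0.01  1.89 -0.    1.24  1.89]
t 11.0 heading-PY 0.002 tilt [ 0.001 -0.001 -1.   ] TCP rel h,lat,z mm [-79.2  -0.6   6.6] F [-0.3 -0.2 -2.1] w 0.705 q [-0.62  0.01  1.89  0.    1.24  1.89]
TL 2 -6 0.88
TR 1 -3 0.78
KH -8 -2 0.87
body 1 -2 0.96
bodyR -1 -2 0.94
```

```bash
python3 - <<'E'
from h import *
from plant import *
w=np.load("c7.npz")
m=regions_of("wrist","keyhole")[:1]
mm=(m[0]["pixels"]*255).astype(np.uint8);print(m[0]["score"])
c=max(cv2.findContours(mm,cv2.RETR_EXTERNAL,cv2.CHAIN_APPROX_NONE)[0],key=cv2.contourArea)
print(cv2.approxPolyDP(c,3,True).reshape(-1,2).tolist())
g=cv2.cvtColor(w["f"],cv2.COLOR_RGB2GRAY)
for x in (180,200,220,340,355): print(x,g[95:130,x].tolist())
for h in (0.004,0.0105): 
  Rp=panelR(PY);print(proj(PO+Rp@np.array([-.0024,-.0003,h]),w["K"],w["D"],w["P"]))
E
```

```text
0.75
[[165, 105], [163, 121], [211, 243], [208, 264], [222, 302], [326, 304], [339, 279], [341, 243], [388, 117], [386, 106]]
180 [171, 170, 169, 169, 168, 169, 169, 170, 172, 185, 207, 208, 208, 207, 207, 207, 210, 219, 226, 227, 227, 228, 228, 228, 228, 228, 229, 229, 229, 230, 230, 230, 230, 230, 228]
200 [168, 165, 164, 159, 146, 143, 131, 104, 108, 161, 208, 213, 214, 214, 214, 214, 215, 226, 232, 233, 232, 232, 232, 232, 232, 231, 231, 230, 230, 229, 229, 229, 228, 228, 228]
220 [170, 168, 156, 134, 120, 107, 104, 104, 114, 175, 204, 207, 208, 208, 208, 208, 211, 225, 228, 228, 228, 228, 228, 228, 227, 227, 227, 227, 227, 227, 226, 226, 226, 226, 225]
340 [166, 167, 166, 167, 165, 144, 109, 102, 109, 153, 194, 206, 207, 207, 207, 207, 208, 220, 226, 228, 227, 228, 228, 227, 228, 227, 228, 227, 228, 228, 228, 228, 228, 228, 228]
355 [175, 176, 176, 171, 141, 113, 108, 105, 108, 144, 194, 212, 214, 214, 213, 213, 213, 221, 228, 231, 231, 231, 232, 232, 232, 232, 232, 232, 233, 232, 232, 232, 231, 199, 150]
[[273.00887894 128.11887395]]
[[272.91233251 139.02739017]]
```

View pics/c7.png

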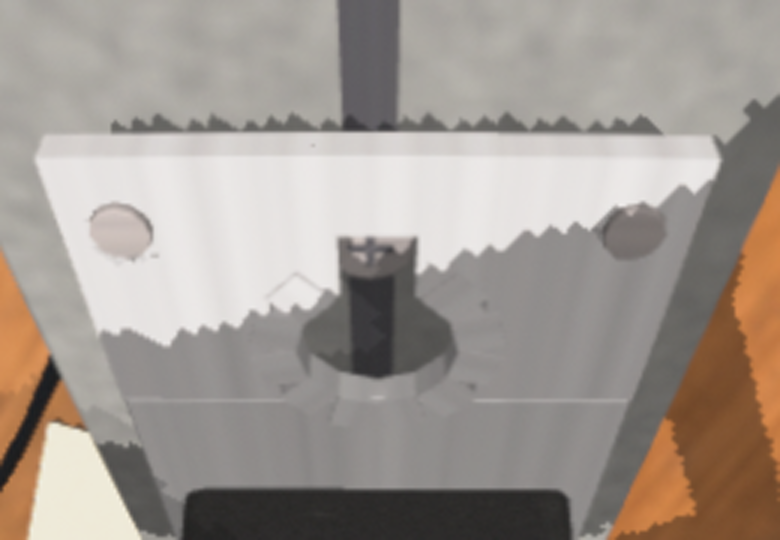

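The picture shows the screw head at (370,248) through the slot, keyhole circle at about (378,345), and nose at rows 137–158. Because I look from up the slope, parallax must be taken out, so I fit again.

```bash
cat > fit2.py <<'E'
from h import *
w=np.load("c7.npz");K,D,P=w["K"],w["D"],w["P"];Rp=panelR(PY)
px=np.array([[38,158],[718,158],[44,137],[716,137],[338,237],[418,237],[378,399],[143,535],[585,535]])/3+[150-.33,60-.33]
def pts(X):return np.array([[87,35,4],[87,-35,4],[87,35,0],[87,-35,0],[76.5,4.5,4],[76.5,-4.5,4],[48,0,4],[X,35,4],[X,-35,4]])/1000.
M=lambda p:(R.from_matrix(Rp)*R.from_euler('zy',[p[3],-p[4]])).as_matrix()
f=lambda p:(proj(pts(p[5]*1000)@M(p).T+PO+Rp@np.array(p[:3]),K,D,P)-px).ravel()
r=least_squares(f,[-.06,0,.02,0,0,.03]).x
print((r*1000).round(1),np.degrees(r[3:5]).round(1));print(f(r).round(1))
for x in (-31,4.8,58,74,87): print(x,((r[:3]+Rp.T@M(r)@np.array([x/1000,0,0]))*1000).round(1))
print("screw",onpanel("c7",[370/3+149.7,249/3+59.7],.0105))
E
python3 fit2.py
```

```text
[-63.4  -0.4  30.3 -12.  -97.3  17.6] [-0.7 -5.6]
[-1.2 -1.9  0.8  1.   0.  -2.  -1.7  0.8 -0.6  0.1  0.   0.4 -1.2  3.4
  4.7 -1.3  0.6 -0.1]
-31 [-94.3  -0.   33.3]
4.8 [-58.7  -0.4  29.9]
58 [-5.7 -1.1 24.7]
74 [10.2 -1.3 23.1]
87 [23.1 -1.4 21.9]
screw [-4.4 -0.3 10.5]
```

```bash
cat >> fit2.py <<'E'
f0=f
for drop in ([7,8],[6],[6,7,8],[2,3]):
    k=[i for i in range(9) if i not in drop]
    g=lambda p:f0(p).reshape(-1,2)[k].ravel()
    r=least_squares(g,[-.06,0,.02,0,0,.03]).x
    print(drop,(r[:3]*1000).round(1),np.degrees(r[3:5]).round(1),"kh",((r[:3]+Rp.T@M(r)@np.array([.058,0,0]))*1000).round(1),abs(g(r)).max().round(1))
E
python3 fit2.py|tail -4
```

```text
[7, 8] [-63.8  -1.6  25.8] [ 0.1 -2.6] kh [-5.9 -1.5 23.2] 1.3
[6] [-63.3  -0.3  33.1] [-0.7 -7.4] kh [-5.8 -1.  25.6] 2.9
[6, 7, 8] [-63.8  -1.6  26.7] [ 0.1 -3.1] kh [-5.9 -1.5 23.5] 1.3
[2, 3] [-63.7  -0.1  30.6] [-0.9 -6.1] kh [-6.  -1.  24.4] 4.1
```

The keyhole lies robustly at s = −5.9 mm, 23 mm off the face, and the plate is within about 3° of flat. The screw is at about −3, so I shift 3 mm up the slope and lower square to the face.

Call:
apply_moves([
  {"translation":[0.023,-0.01,-0.019],"twist":0,"hand":0.4},
  {"translation":[0.032,0,0.038],"twist":0,"hand":0.4},
  {"translation":[0.032,0,0.038],"twist":0,"hand":0.4},
  {"translation":[0.02,0,0.023],"twist":0,"hand":0.4},
  {"translation":[0.013,0,0.015],"twist":0,"hand":0.4},
  {"translation":[0,0,0],"twist":0,"hand":0.4},
])

```text
time: 11.65
tool_pos: [0.5, -0.2659, 0.1102]
tool_rot: [-0.0, 0.892, -0.452, -0.001]
contact_force: [-0.1, -0.3, -3.1]
gripper_width: 0.707
grasp_force: 68.1
```

```bash
python3 -c "
from h import *
rel()"
```

```text
t 11.65 heading-PY 0.0024 tilt [-0.001  0.001 -1.   ] TCP rel h,lat,z mm [-68.4   0.3  -4.1] F [-0.1 -0.3 -3.1] w 0.707 q [-0.62  0.05  1.87  0.    1.23  1.89]
```

Call:
apply_moves([
  {"translation":[0.013,0,0.015],"twist":0,"hand":0.4},
  {"translation":[0.013,0,0.015],"twist":0,"hand":0.4},
  {"translation":[0,0,0],"twist":0,"hand":0.4},
])

```text
time: 11.95
tool_pos: [0.5016, -0.2678, 0.1078]
tool_rot: [-0.0, 0.892, -0.452, -0.0]
contact_force: [-3.0, 2.6, 1.0]
gripper_width: 0.706
grasp_force: 68.7
```

Call:
apply_moves([
  {"translation":[0.013,0,0.015],"twist":0,"hand":0.4},
  {"translation":[0.013,0,0.015],"twist":0,"hand":0.4},
  {"translation":[0,0,0],"twist":0,"hand":0.4},
])

```text
time: 12.25
tool_pos: [0.5025, -0.2689, 0.106]
tool_rot: [-0.001, 0.892, -0.452, -0.002]
contact_force: [-8.6, 10.0, 9.5]
gripper_width: 0.703
grasp_force: 70.3
```

```bash
python3 -c "
from h import *
rel()"
```

```text
t 12.25 heading-PY 0.0029 tilt [-0.003  0.003 -1.   ] TCP rel h,lat,z mm [-64.5   0.5  -8.3] F [-8.6 10.   9.5] w 0.703 q [-0.62  0.06  1.86  0.    1.22  1.89]
```

```bash
cat > look.py <<'E'
from h import *
from plant import *
import sys
k=get_calibration("wrist");f=grab_frame("wrist");name=sys.argv[1];np.savez(name+".npz",f=f,K=k["camera_matrix"],D=k["D"],P=k["pose"])
K,D,P=k["camera_matrix"],k["D"],k["pose"];Rp=panelR(PY)
m=max(cv2.findContours((regions_of("wrist","keyhole")[0]["pixels"]*255).astype(np.uint8),cv2.RETR_EXTERNAL,cv2.CHAIN_APPROX_NONE)[0],key=cv2.contourArea)
print(cv2.approxPolyDP(m,3,True).reshape(-1,2).tolist())
g=cv2.cvtColor(f,cv2.COLOR_RGB2GRAY).astype(float)
x,y,ww,hh=cv2.boundingRect(m)
for a in (.15,.25,.72,.8):
    c=int(x+a*ww);col=g[:,c-1:c+2].mean(1);d=np.abs(np.diff(col));print(c,[(i,int(d[i])) for i in range(y-8,y+22) if d[i]>7])
w=np.load("c6.npz");t=w["f"][70:117,264:314]
best=max(((lambda r:(r[1],s,r[3]))(cv2.minMaxLoc(cv2.matchTemplate(f[60:260,150:410],cv2.resize(t,None,fx=s,fy=s),cv2.TM_CCOEFF_NORMED))) for s in np.arange(.5,1.25,.05)),key=lambda q:q[0])
s=best[1];c=np.array(best[2])+[150,60]+np.array([24.6,27.5])*s
print("head match",round(best[0],2),round(s,2),c.round(1),"panel s,y at 10.5:",onpanel(name,c.tolist(),.0105))
print("predicted head px",proj(PO+Rp@np.array([-.0027,-.0003,.0105]),K,D,P)[0].round(1))
for z in (0,.004,.0105,.0145): print("keyhole/nose pred if plate at n",z,proj(PO+Rp@np.array([[-.0027,0,z],[.0263,.035,z],[.0263,-.035,z]]),K,D,P).round(1).tolist())
E
python3 look.py c8
```

```text
[[160, 110], [158, 125], [209, 242], [207, 266], [219, 297], [225, 303], [269, 306], [325, 303], [339, 281], [343, 262], [340, 241], [392, 125], [391, 113], [350, 109]]
192 [(109, 17), (110, 16)]
216 [(109, 27), (110, 10), (118, 8)]
327 [(109, 30), (110, 7), (118, 8)]
346 [(108, 8), (109, 22), (110, 11), (118, 7), (129, 22), (130, 43)]
head match 0.72 0.7 [276.2 185.2] panel s,y at 10.5: [-5.4 -0.6 10.5]
predicted head px [275.5 180.8]
keyhole/nose pred if plate at n 0 [[194.6, 223.1], [202.5, 109.8], [277.6, 61.0]]
keyhole/nose pred if plate at n 0.004 [[192.3, 226.1], [201.2, 109.7], [277.8, 57.8]]
keyhole/nose pred if plate at n 0.0105 [[188.3, 231.4], [199.1, 109.4], [278.0, 51.8]]
keyhole/nose pred if plate at n 0.0145 [[185.6, 234.9], [197.6, 109.2], [278.2, 47.5]]
```

```bash
sed -i 's/PO+Rp@np.array(\[\[-.0027,0,z\],\[.0263,.035,z\],\[.0263,-.035,z\]\])/PO+np.array([[-.0027,0,z],[.0263,.035,z],[.0263,-.035,z]])@Rp.T/' look.py; python3 - <<'E'
from h import *
w=np.load("c8.npz");K,D,P=w["K"],w["D"],w["P"];Rp=panelR(PY)
for z in (0,.004,.0105,.0145): print(z,proj(PO+np.array([[-.0027,0,z],[.0263,.035,z],[.0263,-.035,z]])@Rp.T,K,D,P).round(1).tolist())
# nose: solve s,n from bottom edge row 109.7, top edge row/width
px=np.array([[158,118.7],[392,118.7],[160.5,109.7],[390.5,109.7]]);C=np.array([[0,35,4],[0,-35,4],[0,35,0],[0,-35,0]])/1000.
for pit in (0,-.05,-.1):
    M=Rp@R.from_euler('y',-pit).as_matrix()
    f=lambda p:(proj(C@M.T+PO+Rp@p,K,D,P)-px).ravel();r=least_squares(f,[.026,0,0]);print(pit,(r.x*1000).round(1),f(r.x).round(1))
g=cv2.cvtColor(w["f"],cv2.COLOR_RGB2GRAY)
for c in (262,270,276,282,290): print(c,g[128:208:2,c].tolist())
E
```

```text
0 [[274.7, 159.4], [161.0, 95.3], [388.7, 95.9]]
0.004 [[274.7, 167.3], [158.0, 103.5], [391.6, 104.2]]
0.0105 [[274.7, 180.8], [153.0, 118.0], [396.6, 118.6]]
0.0145 [[274.7, 189.6], [149.6, 127.5], [399.8, 128.2]]
0 [24.1 -0.1  4. ] [-0.2 -0.5  0.7  0.2  0.2 -0.2 -0.7  0.5]
-0.05 [24.  -0.1  4. ] [-0.3 -0.7  0.8 -0.1  0.3  0.1 -0.8  0.7]
-0.1 [23.9 -0.1  4.1] [-0.4 -1.   0.9 -0.3  0.4  0.4 -0.9  1. ]
262 [223, 223, 223, 223, 223, 223, 223, 223, 193, 144, 126, 129, 142, 147, 121, 117, 118, 123, 109, 100, 98, 83, 83, 92, 97, 104, 114, 115, 113, 112, 110, 119, 147, 152, 139, 141, 143, 143, 140, 133]
270 [224, 224, 224, 224, 224, 224, 224, 224, 186, 98, 94, 92, 66, 58, 59, 59, 61, 84, 94, 94, 97, 116, 120, 122, 127, 116, 116, 115, 113, 71, 92, 113, 112, 114, 153, 138, 138, 138, 139, 140]
276 [226, 227, 227, 227, 227, 227, 227, 227, 191, 76, 61, 61, 60, 60, 59, 62, 120, 130, 131, 129, 123, 125, 127, 131, 124, 115, 113, 66, 61, 62, 61, 62, 95, 109, 155, 144, 141, 141, 140, 140]
282 [229, 229, 229, 229, 229, 229, 229, 229, 194, 87, 60, 60, 57, 59, 60, 57, 51, 78, 93, 94, 101, 125, 125, 126, 130, 116, 116, 116, 113, 69, 93, 113, 111, 118, 145, 140, 142, 142, 142, 143]
290 [223, 223, 223, 223, 223, 223, 223, 223, 222, 220, 197, 137, 136, 136, 136, 137, 137, 138, 120, 88, 83, 96, 100, 107, 109, 110, 117, 117, 115, 113, 111, 117, 129, 134, 142, 138, 138, 138, 138, 139]
```

The head's cross appears at (276,186) within the opening. Head at s = −5 and keyhole at −4.9 are aligned, and the tool height matches the earlier contact on the panel. Sliding down the slope tests capture.

Call:
apply_moves([
  {"translation":[-0.015,0,0.013],"twist":0,"hand":0.4},
  {"translation":[-0.015,0,0.013],"twist":0,"hand":0.4},
  {"translation":[-0.015,0,0.013],"twist":0,"hand":0.4},
  {"translation":[-0.015,0,0.013],"twist":0,"hand":0.4},
  {"translation":[-0.015,0,0.013],"twist":0,"hand":0.4},
])

```text
time: 12.85
tool_pos: [0.5007, -0.265, 0.1026]
tool_rot: [0.0, 0.892, -0.452, 0.002]
contact_force: [-5.0, 5.8, 14.9]
gripper_width: 0.703
grasp_force: 70.7
```

```bash
python3 -c "
from h import *
rel()"
```

```text
t 12.85 heading-PY 0.0022 tilt [ 0.004 -0.002 -1.   ] TCP rel h,lat,z mm [-68.7   1.4 -11.8] F [-5.   5.8 14.9] w 0.703 q [-0.62  0.05  1.88  0.    1.21  1.89]
```

Call:
apply_moves([
  {"translation":[0,0,0],"twist":0,"hand":0.4},
  {"translation":[0,0,0],"twist":0,"hand":0.4},
])

```text
time: 13.05
tool_pos: [0.5004, -0.2647, 0.1022]
tool_rot: [0.0, 0.892, -0.452, 0.002]
contact_force: [-5.5, 7.1, 14.6]
gripper_width: 0.707
grasp_force: 70.8
```

```bash
python3 -c "
from h import *
rel()"; python3 look.py c9
```

```text
t 13.05 heading-PY 0.0023 tilt [ 0.003 -0.002 -1.   ] TCP rel h,lat,z mm [-69.1   1.4 -12.1] F [-5.5  7.1 14.6] w 0.707 q [-0.62  0.05  1.88  0.    1.21  1.89]
[[161, 110], [162, 128], [211, 242], [211, 283], [220, 298], [227, 303], [326, 301], [338, 280], [340, 242], [392, 121], [391, 113], [353, 109]]
194 [(108, 17), (109, 12)]
217 [(107, 9), (108, 23), (109, 9)]
327 [(107, 11), (108, 26)]
346 [(107, 10), (108, 23), (109, 13)]
head match 0.46 0.55 [306.5  87.1] panel s,y at 10.5: [29.8 -7.6 10.5]
predicted head px [277.6 169.6]
keyhole/nose pred if plate at n 0 [[276.8, 148.0], [158.1, 77.6], [396.4, 78.1]]
keyhole/nose pred if plate at n 0.004 [[276.8, 156.0], [154.9, 85.6], [399.7, 86.2]]
keyhole/nose pred if plate at n 0.0105 [[276.8, 169.6], [149.2, 99.7], [405.4, 100.4]]
keyhole/nose pred if plate at n 0.0145 [[276.8, 178.4], [145.5, 109.1], [409.2, 109.8]]
```

Call:
apply_moves([
  {"translation":[-0.038,0.005,0.032],"twist":0,"hand":0.4},
  {"translation":[0,0,0],"twist":0,"hand":0.4},
])

```text
time: 13.35
tool_pos: [0.4977, -0.2617, 0.0988]
tool_rot: [-0.0, 0.892, -0.452, 0.002]
contact_force: [-4.8, 6.5, 13.2]
gripper_width: 0.705
grasp_force: 70.6
```

```bash
python3 -c "
from h import *
rel()"
```

```text
t 13.35 heading-PY 0.0023 tilt [ 0.003 -0.001 -1.   ] TCP rel h,lat,z mm [-73.2   0.9 -15.6] F [-4.8  6.5 13.2] w 0.705 q [-0.62  0.05  1.89  0.    1.2   1.89]
```

Call:
apply_moves([
  {"translation":[-0.038,0,0.032],"twist":0,"hand":0.4},
  {"translation":[0,0,0],"twist":0,"hand":0.4},
])

```text
time: 13.55
tool_pos: [0.4974, -0.2611, 0.0983]
tool_rot: [0.001, 0.892, -0.452, 0.005]
contact_force: [-3.8, 1.9, 17.8]
gripper_width: 0.705
grasp_force: 71.0
```

```bash
python3 -c "
from h import *
rel()"
```

```text
t 13.55 heading-PY 0.0021 tilt [ 0.008 -0.007 -1.   ] TCP rel h,lat,z mm [-73.8   1.  -16. ] F [-3.8  1.9 17.8] w 0.705 q [-0.62  0.04  1.89 -0.    1.19  1.89]
```

```bash
python3 look.py c10 | tail -7; python3 - <<'E'
import numpy as np,cv2
for n in ("c6","c10"):
    g=cv2.cvtColor(np.load(n+".npz")["f"],cv2.COLOR_RGB2GRAY)
    r=range(76,120,2) if n=="c6" else range(120,210,2)
    print(n,list(r)[0])
    for c in range(250,308,6): print(c,g[list(r),c].tolist())
E
```

```text
345 [(106, 8), (107, 22), (108, 12)]
head match 0.43 1.1 [190.1 136.2] panel s,y at 10.5: [ 6.4 26.7 10.5]
predicted head px [276.8 156.8]
keyhole/nose pred if plate at n 0 [[275.9, 135.2], [151.1, 57.5], [401.3, 57.9]]
keyhole/nose pred if plate at n 0.004 [[275.9, 143.1], [147.4, 65.2], [405.0, 65.7]]
keyhole/nose pred if plate at n 0.0105 [[275.9, 156.8], [141.0, 78.9], [411.4, 79.4]]
keyhole/nose pred if plate at n 0.0145 [[275.9, 165.7], [136.7, 88.0], [415.7, 88.5]]
c6 76
250 [168, 167, 168, 167, 167, 168, 166, 165, 163, 165, 165, 165, 166, 166, 166, 165, 168, 216, 217, 217, 218, 223]
256 [165, 166, 165, 166, 166, 166, 163, 149, 145, 144, 145, 155, 145, 140, 142, 146, 162, 206, 194, 197, 215, 222]
262 [164, 165, 165, 158, 146, 145, 145, 143, 142, 142, 142, 143, 143, 145, 145, 146, 149, 185, 187, 187, 188, 203]
268 [161, 159, 138, 120, 127, 140, 168, 185, 186, 187, 185, 184, 181, 177, 173, 158, 146, 187, 190, 189, 190, 204]
274 [144, 150, 159, 178, 198, 193, 190, 188, 187, 187, 186, 184, 182, 180, 181, 184, 185, 183, 171, 185, 187, 198]
280 [166, 177, 200, 192, 189, 190, 190, 18
[... 2089 characters left out ...]
136, 137, 136, 136]
292 [221, 221, 221, 221, 221, 221, 221, 221, 221, 221, 222, 222, 213, 147, 130, 134, 150, 188, 187, 185, 159, 117, 110, 106, 86, 85, 96, 97, 100, 100, 100, 104, 124, 126, 127, 127, 131, 141, 140, 137, 135, 134, 136, 136, 136]
298 [222, 222, 222, 222, 222, 221, 222, 221, 222, 221, 222, 221, 221, 222, 220, 213, 222, 220, 154, 135, 137, 136, 137, 139, 132, 90, 81, 82, 85, 88, 101, 104, 109, 115, 128, 137, 136, 137, 140, 141, 138, 134, 135, 134, 133]
304 [223, 223, 223, 223, 223, 224, 224, 224, 225, 225, 225, 225, 225, 226, 225, 204, 144, 140, 137, 136, 137, 139, 140, 142, 143, 143, 138, 136, 139, 141, 138, 137, 137, 140, 141, 139, 138, 138, 136, 134, 133, 135, 134, 135, 135]
```

```bash
python3 - <<'E'
from h import *
Rp=panelR(PY)
for n in ("c6","c7","c8","c10"):
    w=np.load(n+".npz");K,D,P=w["K"],w["D"],w["P"]
    q=proj(PO+np.array([[-.003,.006,.0105],[-.003,-.006,.0105],[.003,0,.0105],[-.009,0,.0105]])@Rp.T,K,D,P);print(n,"head w,h",abs(q[1,0]-q[0,0]).round(1),abs(q[3,1]-q[2,1]).round(1))
w=np.load("c10.npz");f=w["f"];g=cv2.cvtColor(f,cv2.COLOR_RGB2GRAY).astype(int)
for r in (107,109,111,113,115,118,121): 
    d=np.abs(np.diff(g[r])); print(r,[(i,int(d[i])) for i in list(range(145,175))+list(range(380,405)) if d[i]>12])
for r in (142,146,150,156): 
    d=np.abs(np.diff(g[r])); print(r,[(i,int(d[i])) for i in range(240,320) if d[i]>10])
for c in (180,200,220,330,340): print(c,g[100:124,c].tolist())
# saturation image helps tell head (pinkish) from plate
print([tuple(f[r,c].tolist()) for r,c in ((156,280),(156,262),(156,252),(128,280),(152,292),(152,300))])
E
```

```text
c6 head w,h 44.7 38.2
c7 head w,h 29.5 22.0
c8 head w,h 32.7 20.4
c10 head w,h 35.7 25.1
107 []
109 [(160, 20), (389, 18), (390, 14)]
111 [(159, 20), (390, 21)]
113 [(158, 16), (159, 17), (390, 13), (391, 20)]
115 [(158, 21), (391, 16), (392, 19)]
118 [(157, 19), (158, 27), (392, 28), (393, 17)]
121 [(158, 20), (159, 23), (390, 15), (391, 27), (403, 39), (404, 13)]
142 [(260, 13), (261, 29), (266, 18), (267, 12), (288, 24), (289, 19)]
146 [(259, 12), (260, 35), (261, 37), (263, 11), (291, 11), (292, 28), (293, 31), (294, 14)]
150 [(258, 23), (259, 42), (260, 13), (263, 14), (264, 14), (265, 13), (288, 15), (289, 16), (290, 12), (295, 20), (296, 34), (297, 32), (303, 18), (304, 37), (305, 21), (307, 22), (308, 18), (309, 20), (311, 35), (312, 22), (317, 20), (319, 16)]
156 [(249, 11), (251, 11), (257, 30), (258, 49), (259, 24), (260, 30), (274, 30), (275, 52), (278, 45), (279, 36), (293, 27), (294, 40), (296, 19), (297, 14), (299, 17)]
180 [167, 167, 167, 167, 165, 164, 164, 167, 183, 205, 208, 207, 208, 208, 208, 209, 213, 218, 220, 221, 221, 221, 221, 221]
200 [164, 165, 167, 168, 168, 168, 169, 176, 199, 215, 216, 216, 216, 216, 216, 217, 221, 225, 227, 227, 227, 227, 226, 227]
220 [168, 169, 169, 168, 168, 167, 166, 175, 200, 210, 211, 212, 212, 213, 213, 214, 219, 224, 224, 224, 223, 223, 223, 223]
330 [163, 162, 160, 160, 159, 160, 161, 173, 200, 211, 211, 210, 211, 211, 211, 211, 215, 222, 223, 223, 223, 223, 223, 223]
340 [163, 161, 160, 161, 159, 159, 160, 169, 195, 207, 208, 208, 208, 208, 208, 208, 213, 219, 221, 221, 221, 221, 221, 221]
[(191, 180, 177), (195, 183, 180), (222, 219, 217), (229, 226, 224), (156, 148, 145), (225, 221, 219)]
```

The head now shows its full 36 px width, wider than the 28 px slot, so it lies over the plate. The slide also came to a firm stop. The screw is home, so I let go and retreat.

Call:
apply_moves([
  {"translation":[0,0,0],"twist":0,"hand":0.75},
  {"translation":[0,0,0],"twist":0,"hand":0.85},
  {"translation":[0,0,0],"twist":0,"hand":1},
  {"translation":[0,0,0],"twist":0,"hand":1},
  {"translation":[0,0,0],"twist":0,"hand":1},
])

```text
time: 14.15
tool_pos: [0.4937, -0.2581, 0.0913]
tool_rot: [-0.0, 0.892, -0.452, -0.0]
contact_force: [-0.6, -0.1, 0.3]
gripper_width: 0.998
grasp_force: 0.0
```

```bash
python3 -c "
from h import *
rel()"; python3 look.py c11|head -6;  python3 - <<'E'
from h import *
g=cv2.cvtColor(np.load("c11.npz")["f"],cv2.COLOR_RGB2GRAY).astype(int)
for r in range(132,180,6):
    d=np.abs(np.diff(g[r])); print(r,[(i,int(d[i])) for i in range(245,310) if d[i]>16])
print(g[90:190:2,277].tolist())
E
```

```text
t 14.15 heading-PY 0.0024 tilt [-0.001  0.    -1.   ] TCP rel h,lat,z mm [-78.4  -0.2 -23. ] F [-0.6 -0.1  0.3] w 0.998 q [-0.62  0.05  1.9  -0.    1.19  1.89]
[[145, 90], [145, 110], [201, 233], [203, 277], [219, 303], [327, 301], [340, 280], [342, 236], [400, 103], [399, 93], [368, 89]]
181 [(88, 20), (89, 18)]
207 [(88, 30)]
329 [(88, 27), (89, 10)]
350 [(88, 23), (89, 15)]
head match 0.4 0.65 [169.   81.9] panel s,y at 10.5: [19.1 25.3 10.5]
132 [(254, 24), (255, 42), (256, 31), (289, 28), (290, 32)]
138 [(252, 18), (253, 40), (293, 21), (294, 43), (295, 29)]
144 [(251, 29), (252, 51), (254, 33), (270, 28), (271, 52), (274, 35), (275, 36), (291, 28), (292, 39), (294, 33), (295, 18), (296, 18), (307, 21)]
150 [(251, 22), (262, 35), (263, 27), (282, 20), (283, 37), (284, 22), (295, 24), (296, 19), (299, 22), (300, 35), (301, 20)]
156 [(270, 26), (271, 47), (274, 28), (275, 36), (288, 19), (289, 32), (290, 28), (293, 19)]
162 [(298, 27), (299, 20)]
168 [(264, 19), (283, 17), (300, 21), (301, 17)]
174 [(264, 21), (282, 20), (283, 18)]
[207, 210, 211, 212, 221, 222, 222, 222, 223, 222, 222, 222, 222, 222, 222, 223, 222, 209, 144, 158, 162, 166, 187, 187, 182, 183, 182, 180, 178, 137, 93, 155, 175, 177, 170, 108, 77, 57, 57, 57, 59, 57, 57, 58, 64, 139, 148, 148, 148, 138]
```

Call:
apply_moves([
  {"translation":[0,0,-0.1],"twist":0,"hand":1},
  {"translation":[0,0,-0.2],"twist":0,"hand":1},
  {"translation":[0,0,-0.3],"twist":0,"hand":1},
  {"translation":[0,0,-0.4],"twist":0,"hand":1},
  {"translation":[0,0,-0.4],"twist":0,"hand":1},
  {"translation":[0,0,0],"twist":0,"hand":1},
])

```text
time: 14.85
tool_pos: [0.4969, -0.2603, 0.2407]
tool_rot: [0.001, 0.892, -0.452, 0.007]
contact_force: [0.7, -0.3, 1.0]
gripper_width: 0.999
grasp_force: 0.0
```

```bash
python3 -c "
from h import *
rel()"; python3 look.py c12|head -7;  python3 - <<'E'
from h import *
from plant import *
w=np.load("c12.npz");f=w["f"];g=cv2.cvtColor(f,cv2.COLOR_RGB2GRAY).astype(int);Rp=panelR(PY)
# home prediction: screw at s0 => nose at s0+13
for s0 in (-.003,-.005):
    C=np.array([[s0+.013,.035,.004],[s0+.013,-.035,.004],[s0-.105,-.035,.004],[s0-.105,.035,.004],[s0,0,.0105],[s0-.016,0,.004]])
    print(s0,"home: nose corners, tail corners, screw, keyhole",proj(PO+C@Rp.T,w["K"],w["D"],w["P"]).round(1).tolist())
print(g[60:260:2,277].tolist())
m=(regions_of("wrist","meter")[0]["pixels"]*255).astype(np.uint8)
c=max(cv2.findContours(m,cv2.RETR_EXTERNAL,cv2.CHAIN_APPROX_NONE)[0],key=cv2.contourArea);print("meter",cv2.approxPolyDP(c,3,True).reshape(-1,2).tolist())
E
```

```text
t 14.85 heading-PY 0.0026 tilt [ 0.011 -0.008 -1.   ] TCP rel h,lat,z mm [-74.7   1.1 126.4] F [ 0.7 -0.3  1. ] w 0.999 q [-0.62 -0.1   1.78  0.    1.44  1.89]
[[231, 117], [247, 219], [304, 220], [321, 117]]
244 [(115, 13), (116, 25), (125, 7), (126, 28), (127, 44), (128, 21)]
253 [(115, 13), (116, 22), (125, 12), (126, 38), (127, 29)]
296 [(113, 7), (114, 26), (115, 8), (116, 23), (119, 9)]
303 [(111, 19), (112, 36), (115, 19), (116, 28), (119, 9)]
head match 0.43 0.5 [257.3 217.8] panel s,y at 10.5: [-124.4   21.5   10.5]
predicted head px [276.7 136.8]
-0.003 home: nose corners, tail corners, screw, keyhole [[231.5, 118.7], [321.3, 119.0], [307.6, 205.1], [244.6, 204.9], [276.3, 137.1], [276.3, 146.0]]
-0.005 home: nose corners, tail corners, screw, keyhole [[231.9, 120.8], [321.0, 121.0], [307.5, 206.1], [244.8, 205.9], [276.3, 138.9], [276.3, 147.7]]
[150, 152, 151, 147, 151, 154, 164, 201, 175, 172, 178, 175, 172, 171, 168, 166, 162, 115, 98, 98, 97, 98, 98, 98, 97, 97, 97, 97, 145, 219, 228, 219, 149, 145, 144, 128, 128, 117, 84, 68, 83, 110, 67, 61, 60, 62, 84, 162, 156, 146, 145, 145, 145, 146, 146, 147, 141, 49, 43, 43, 45, 45, 45, 45, 43, 46, 76, 137, 156, 171, 157, 144, 135, 149, 129, 121, 86, 114, 118, 61, 159, 237, 238, 238, 237, 238, 238, 238, 238, 237, 236, 195, 193, 234, 238, 238, 238, 236, 233, 218]
meter [[321, 117], [231, 117], [248, 220], [305, 220]]
```

The released plate's nose corners, (231,118) and (321,118), match the home prediction within about 1 px, and the plate's width matches it lying on the panel face. The gripper is clear.

```bash
python3 -c "
from plant import *
print(job_done())"
```

```text
the job is handed in; nothing more can be done
None
```

The panel meter is hanging on the stand with the screw at the top of the slot. The gripper has let go and backed clear, the path stayed clear of the spool, tape and battery, and the job was handed in at about 15 s; no verdict came back.

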